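Get the boxed-in objective off the aligner's parts rack

ROBOT

A 6-joint arm with a two-finger parallel gripper is mounted at the origin on the work surface. World frame = base frame: x ahead of the robot, y to its left, z up, the work surface at z = 0. Lengths are in m, angles in rad, forces in N, time in s.
With the tool pointing down it reaches from about 0.4 to 0.825 m from the base axis. Payload 7 kg.
Tool frame: the origin (TCP) lies between the finger pads; the fingertips stand 17 mm ahead of it and the grasp point (between the pads) lies 2 mm behind it; z points along the fingers, y is the line along which they close (so a half turn about z gives the same grasp; the last joint's range is limited). The gripper opens to 85 mm and grips with 20 to 120 N. Pads are 22 mm wide; open, the fingers measure 114 mm over their backs; the gripper's body (76 mm by 85 mm) begins 54 mm behind the grasp point. The pads swing forward as they close: fully open they stand 13 mm farther back than shut.
Start: joints at [1.432, 0.359, 0.012, 0, -1.224, -0.288], TCP at [0.279, 0.614, 0.222] pointing down, gripper open.
Joint ranges: [-3.07, 3.07], [-1.43, 2.12], [-1.02, 1.25], [-3.03, 1.67], [-3.05, -0], [-3.03, 3.03]. Speed limits (rad/s): [2.39, 2.39, 3.01, 3.14, 3.14, 3.14].

INTERFACE

Orientations are given as a unit quaternion [w, x, y, z].
In Python, from plant import robot, imaging gives the robot as it stands.
- The arm moves only by the shell command python3 -m inch 'ROWS'. ROWS is JSON, a list of rows, each a list of 7 numbers: the shift along the world's x, y, z in cm, then the turn, a rotation vector about the world's x, y, z in rad, then the opening, from 0 (shut) to 1 (fully open). A call has exactly 8 rows; each row shifts and turns the commanded pose from where the row before left it; what a row does not reach is not made up. A row lasts 1/10 s, in which the tool goes at most 50 mm and 8.59 degrees, less where a joint would pass 70% of its speed; a pose out of reach is approached as far as the arm can. A call is refused whole if a number of a shift passes 5 or a number of a turn 0.15, either way. A call with a gripper value outside its range is refused whole. The fingers move at their own pace and stop on an object; the grip force is fixed at half the most. Time passes only in rows, so rows that do not move let the fingers close, or fill a call up. It gives the time, the measured TCP pose, the force, the opening and the grip force at its end, in the units of the state.
- robot.sense(): the state, without advancing time (a new reading comes with each control period).
- imaging.get_image(name): name is "side" or "top"; returns the picture (420x560x3 uint8, blue, green, red); there is no depth.
- imaging.camera_info(name): a dict with "K" (3x3 intrinsics, pixels), "view" (4x4, takes a point from world to camera coordinates). Camera axes: x right, y down, z forward; pixel columns grow to the right and rows downward; lengths in m; the calibration is good to about 2 mm. A picture is of the moment at which its call begins. camera_info takes no time and is no camera call.
- robot.sign_off(): hands the job in; it is judged then, once.
The state is a dict: "time": time; "q": joint angles; "joint_velocities": joint speeds; "joint_torque": joint torques, N m; "eef_pos": TCP position; "eef_rot": TCP orientation; "ft_force": force on the tool from outside, world axes, zero at the start; "ft_torque": the same for the moment, N m; "grip_width": opening from 0.0 (shut) to 1.0 (fully open); "grip_force": force on a finger pad.
Only numpy, scipy, OpenCV 4.12 (cv2) and the standard library are available. Lean on these libraries where they do the work, as an engineer would, in place of code of your own. Each camera call takes 0.05 s, during which the arm holds its last target. There are 200 camera calls.

TASK

Clear the three tall things off the rack and stand them in the white side tray; then fetch the short microscope objective they were crowding and stand it upright in the middle of the dark canister, lowering it until you feel it rest on the padding rather than dropping it. Only then put each tall thing back upright on the very pad it came from, without knocking anything over and without disturbing the brass fitting, the slide box or the micrometer.

Things in the scene. Friction and masses are not known exactly. Their poses are not given: they have to be found in the camera images.
- objective: The wanted thing: short bright-metal microscope objective: upright barrel 34 mm in diameter, 44 mm tall, with a cone above it narrowing to 18 mm, 62 mm tall in all, 0.16 kg. It starts on the rack's middle pad, hemmed in by the three taller things. Grip the barrel about 28 mm above its underside. Origin: centre of its underside, z up its axis.
- lamp_tube: The lamp tube: a tall plain black cylinder with round perforations, 44 mm in diameter, 125 mm tall, about 0.35 kg; starts on one of the rack's three outer pads. Its origin is the centre of its underside, z up its axis.
- power_block: The power block: a tall cream-painted square block, 44 x 44 mm, 118 mm tall, about 0.4 kg; starts on one of the rack's three outer pads. Its origin is the centre of its underside, z up, x and y square to its sides.
- spindle: The spindle: a bright steel stepped cylinder, 48 mm in diameter for the lower 55 mm, then tapering to an upper part 32 mm in diameter from 62 mm up to its top at 115 mm, about 0.5 kg; starts on one of the rack's three outer pads. Its origin is the centre of its underside, z up its axis.
- rack: Fixed flat aluminium plate, 190 x 176 mm, 8 mm thick, with four flush round black pads of 56 mm diameter, centred at (0, 0), (-56, 0), (0, 56) and (0, -56) mm in its x, y. Which tall thing stands on which outer pad varies, each within 3 mm of the pad's centre. Origin: its underside, under the middle pad (upper face at z = 8 mm); -x is its side towards the robot.
- tray: The side tray: a fixed white tray, 260 mm along its x, 120 mm along its y, floor 4 mm thick, walls 4 mm thick and 14 mm high; it lies to the left or right of the rack. There is room for three things in a row along its x, 80 mm apart. Origin: centre of its underside.
- canister: Fixed open round can of dark steel, 138 mm outside, 130 mm inside diameter, rim 60 mm above its underside; on the other side of the rack from the tray. Inside lies firm flat grey padding of unknown level: its top is between 10 and 40 mm above the canister's underside. Origin: centre of its underside.
- fitting: Bystander: a small brass pipe fitting, 22 x 34 mm, 30 mm tall, loose along the far edge of the rack. Origin: centre of its underside.
- slide_box: Bystander: a white slide box, 50 x 78 mm, 26 mm tall, loose on the table at the far left. Origin: centre of its underside.
- micrometer: Bystander: a steel micrometer head lying on the table at the far right, about 30 x 117 mm, 21 mm tall (long along its y). Origin: under its 30 mm square clamp block.

How it is judged:
By the outcome, as a careful person would: the job done as asked, in the order asked, and still so for the second after the job is handed in, with the robot touching nothing.
It also fails if it takes over 141 s, if anything falls off the work surface, if the arm or the gripper's body presses on something with over 40 N, if the wrist force passes 120 N, or if a joint passes its speed limit or range.

## Working session

There is one attempt and no reset: what is moved stays moved. The work goes in short steps, Python scripts to look and compute and a shell command to move; the robot and the scene stay as the last step left them, time stands still between calls to the robot, and variables do not carry over. Pictures are saved under pics/ and viewed, at most 14 in all, crops included, and the job is handed in when it is done.

```bash
mkdir -p pics; ls
python3 - <<'E'
from plant import robot, imaging
import cv2
s=robot.sense()
for k in s: print(k,s[k])
for n in("side","top"):
    cv2.imwrite(f"pics/{n}0.png",imaging.get_image(n)); c=imaging.camera_info(n); print(n,c)
E
```

```text
pics
time 0.0
q [ 1.43210273e+00  3.59394280e-01  1.10493941e-02 -3.41070821e-04
 -1.22412689e+00 -2.88124579e-01]
joint_velocities [5.12429045e-05 1.42375768e-04 2.69836472e-03 1.16768952e-03
 7.59584028e-04 4.55912988e-04]
joint_torque [ 1.45966519e-04 -5.83330286e+01  2.93417001e+01  6.93663195e+00
 -5.80288412e-03 -1.09163119e-05]
eef_pos [0.27923943 0.61396961 0.22055645]
eef_rot [ 8.47357205e-04  9.77301917e-01 -2.11849559e-01 -9.73613931e-05]
ft_force [ 0.59906778  0.12785277 -0.23173148]
ft_torque [ 0.06011534 -0.00643748 -0.0279904 ]
grip_force 0.0
grip_width 1.0022612883762192
side {'K': array([[465.73576541,   0.        , 276.03610975],
       [  0.        , 465.73576541, 210.72854775],
       [  0.        ,   0.        ,   1.        ]]), 'view': array([[ 0.79618423, -0.60500045, -0.00807015, -0.45703234],
       [-0.31086368, -0.3975828 , -0.86330278,  0.21349951],
       [ 0.51909001,  0.68985678, -0.50462182,  0.87281979],
       [ 0.        ,  0.        ,  0.        ,  1.        ]])}
top {'K': array([[451.03746645,   0.        , 278.50458089],
       [  0.        , 451.03746645, 215.58893456],
       [  0.        ,   0.        ,   1.        ]]), 'view': array([[-0.00255351, -0.99998881,  0.00398239,  0.00828356],
       [-0.99051414,  0.00198214, -0.13739651,  0.55724835],
       [ 0.13738708, -0.00429545, -0.99050812,  1.13516266],
       [ 0.        ,  0.        ,  0.        ,  1.        ]])}
```

View pics/side0.png

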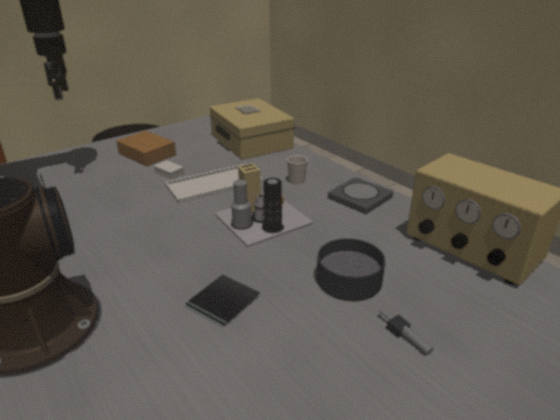

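View pics/top0.png

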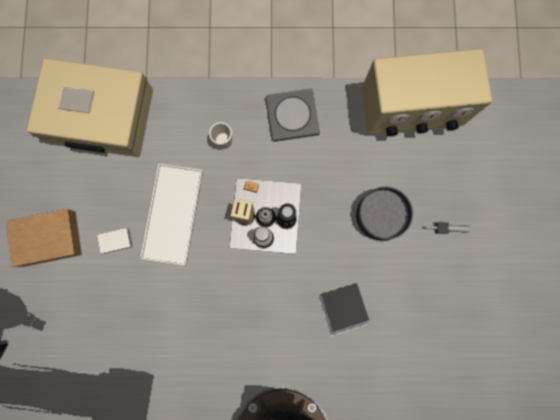

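The side view shows the spindle (241,205), block (249,185), lamp tube (273,205) and the objective (260,212) between them. In the top view the rack is at about (267,216), the tray at (172,214) and the canister at (384,213). Next come enlarged crops.

```bash
cat > h.py <<'E'
import numpy as np, cv2
from plant import robot, imaging
def cam(n):
    c=imaging.camera_info(n); return np.array(c["K"]),np.array(c["view"])
def ray(n,p):
    K,V=cam(n); R,t=V[:3,:3],V[:3,3]
    d=R.T@np.linalg.solve(K,[p[0],p[1],1.]); return -R.T@t,d/np.linalg.norm(d)
def onz(n,p,z):
    o,d=ray(n,p); return o+d*(z-o[2])/d[2]
def proj(n,X):
    K,V=cam(n); q=K@(V[:3,:3]@np.asarray(X,float)+V[:3,3]); return q[:2]/q[2]
def tri(pt,ps):
    A=np.zeros((3,3));b=np.zeros(3);L=[]
    for n,p in(("top",pt),("side",ps)):
        o,d=ray(n,p);M=np.eye(3)-np.outer(d,d);A+=M;b+=M@o;L.append((o,d,M))
    X=np.linalg.solve(A,b); return X,[np.linalg.norm(M@(X-o)) for o,d,M in L]
def st():
    s=robot.sense(); print(round(s["time"],2),np.round(s["eef_pos"],4),np.round(s["eef_rot"],3),"F",np.round(s["ft_force"],1),"w",round(s["grip_width"],3),"g",round(s["grip_force"],1)); return s
E
python3 - <<'E'
import cv2
t=cv2.imread('pics/top0.png');s=cv2.imread('pics/side0.png')
a=cv2.resize(t[170:270,220:320],(600,600),interpolation=cv2.INTER_CUBIC)
b=cv2.resize(s[155:250,205:325],(758,600),interpolation=cv2.INTER_CUBIC)
cv2.imwrite('pics/tc.png',cv2.convertScaleAbs(a,alpha=1.3)); cv2.imwrite('pics/sc.png',cv2.convertScaleAbs(b,alpha=1.5,beta=10))
E
```

```text
(no output)
```

View pics/tc.png

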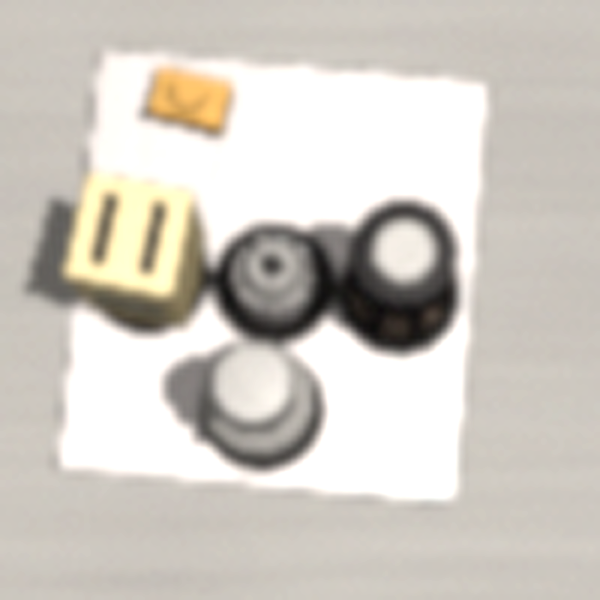

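View pics/sc.png

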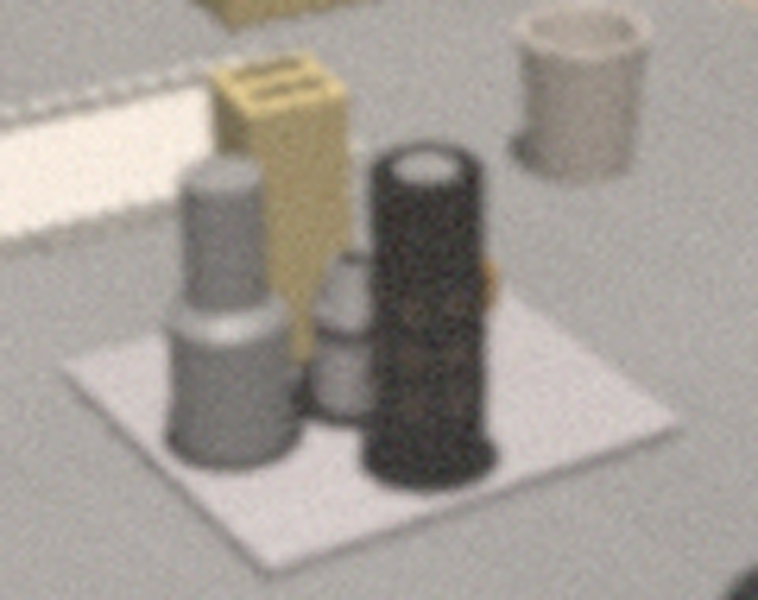

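The crops show tops in top view at: block (242,209), lamp (287,211.5), spindle (262,234), objective (265,214). The side view has the same tops at (249,167.5), (272.6,181.4), (240.5,182) and (261,196). I'll triangulate them, and get the rack, tray and canister from masks.

```bash
cat > m.py <<'E'
from h import *
f=lambda u,v:(220+u/6-.5+.083,170+v/6-.5+.083)
g=lambda u,v:(205+u/6.317-.42,155+v/6.317-.42)
for n,a,b in(("block",(132,234),(279,79)),("lamp",(404,249),(427,167)),("spindle",(251,384),(224,172)),("obj",(270,264),(354,258))):
    X,r=tri(f(*a),g(*b)); print(n,np.round(X*1e3,1),np.round(np.array(r)*1e3,1))
t=cv2.imread('pics/top0.png')
# rack corners (top face z=8)
P=np.array([onz("top",f(*c),.008)[:2] for c in((103,52),(487,85),(458,498),(60,467))])
print("rack",np.round(P*1e3,1),P.mean(0)*1e3)
for i in range(4):
    d=P[(i+1)%4]-P[i];print(np.linalg.norm(d)*1e3,np.degrees(np.arctan2(d[1],d[0])))
for nm,c in(("Lcorner",(65,370)),("near",(270,575)),("right",(682,422))): print("side",nm,np.round(onz("side",g(*c),.008)*1e3,1))
hsv=cv2.cvtColor(t,cv2.COLOR_BGR2HSV); 
m=((t.min(2)>170)).astype(np.uint8)
for c in cv2.findContours(m,cv2.RETR_EXTERNAL,cv2.CHAIN_APPROX_NONE)[0]:
    if cv2.contourArea(c)>300: print("white",cv2.minAreaRect(c),cv2.contourArea(c))
m=(t.max(2)<60).astype(np.uint8)
for c in cv2.findContours(m,cv2.RETR_EXTERNAL,cv2.CHAIN_APPROX_NONE)[0]:
    if cv2.contourArea(c)>300: print("dark",cv2.fitEllipse(c),cv2.contourArea(c))
E
python3 m.py
python3 - <<'E'
import cv2
t=cv2.imread('pics/top0.png');s=cv2.imread('pics/side0.png')
a=cv2.resize(t[155:275,130:210],(400,600),interpolation=cv2.INTER_CUBIC)
b=cv2.resize(t[180:250,350:420],(400,400),interpolation=cv2.INTER_CUBIC);d=cv2.resize(s[235:305,310:390],(400,350),interpolation=cv2.INTER_CUBIC)
import numpy as np
b=np.vstack([b,np.zeros((200,400,3),np.uint8)])
cv2.imwrite('pics/c.png',cv2.convertScaleAbs(np.hstack([a,b]),alpha=1.3))
E
```

```text
block [562.3  96.2 127.2] [0.2 0.2]
lamp [554.7 -12.6 133.6] [0.2 0.2]
spindle [503.   47.9 123.4] [1.2 1.2]
obj [558.3  42.2  70.8] [0.4 0.4]
rack [[663.5 119.4]
 [648.1 -53.3]
 [462.8 -38.8]
 [476.8 136.4]] [562.79078506  40.89848367]
173.39458554342852 -95.10773331744527
185.85389430864424 175.5270361719834
175.81142182593868 85.41945593005337
187.4604671720458 -5.21482872457172
side Lcorner [475.4 132.1   8. ]
side near [458.7 -42.    8. ]
side right [647.9 -54.2   8. ]
white ((112.84269714355469, 240.1516571044922), (18.663339614868164, 30.356035232543945), 77.00537872314453) 511.0
white ((265.54486083984375, 215.4620819091797), (66.43638610839844, 69.92430114746094), 4.763641834259033) 2344.0
white ((170.60235595703125, 213.75335693359375), (45.357975006103516, 97.66736602783203), 10.007979393005371) 4066.5
dark ((273.33062744140625, 406.797119140625), (32.502017974853516, 73.40924072265625), 92.09223937988281) 1474.0
```

View pics/c.png

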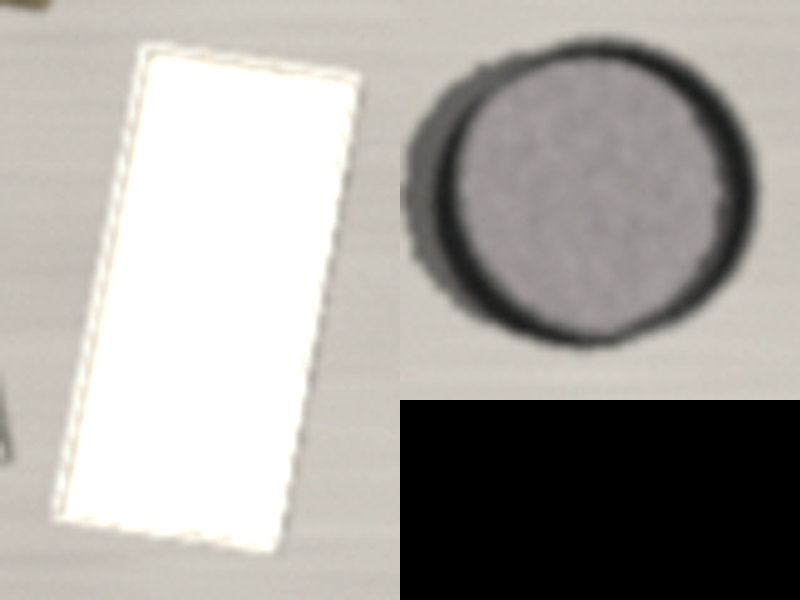

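The heights check against the given sizes (block 127, lamp 134, spindle 123, objective 71 mm in world z). The tray rim corners and canister edges are readable in the crop, so I'll compute those and the block's yaw.

```bash
cat > m2.py <<'E'
from h import *
T=lambda u,v:(130+u/5-.4,155+v/5-.4)
C=lambda u,v:(350+u/5.714-.41,180+v/5.714-.41)
P=np.array([onz("top",T(*c),.014)[:2] for c in((142,42),(362,75),(277,553),(52,520))])*1e3
print("tray",P.round(1),P.mean(0)); 
for i in range(4):
    d=P[(i+1)%4]-P[i];print(np.linalg.norm(d).round(1),np.degrees(np.arctan2(d[1],d[0])).round(1))
# tray in the side view: predicted corners
s=cv2.imread('pics/side0.png');t=cv2.imread('pics/top0.png')
print("tray corners in side",[proj("side",[*p/1e3,.014]).round(0) for p in P])
print("can y from rim outer right",onz("top",C(357,190),.06)[1]*1e3+69,"rim inner left",onz("top",C(57,190),.06)[1]*1e3-65)
print("can x from rim outer far",onz("top",C(197,38),.06)[0]*1e3-69,"rim inner near",onz("top",C(197,335),.06)[0]*1e3+65)
for z in(.01,.025,.04): print("pad z",z,onz("top",C(320,190),z)[1]*1e3+65,onz("top",C(190,58),z)[0]*1e3-65)
# side: dark blob of the canister
m=((s.max(2)<75)).astype(np.uint8); m[:, :300]=0; m[:225]=0; m[305:]=0;m[:,400:]=0
c=max(cv2.findContours(m,cv2.RETR_EXTERNAL,cv2.CHAIN_APPROX_NONE)[0],key=cv2.contourArea); print("side can bbox",cv2.boundingRect(c))
# block top face
hsv=cv2.cvtColor(t,cv2.COLOR_BGR2HSV)[185:240,225:262]; print(np.percentile(hsv[...,2],[50,90]))
m=((hsv[...,1]>45)&(hsv[...,2]>150)&(hsv[...,0]>15)&(hsv[...,0]<35)).astype(np.uint8); m=cv2.morphologyEx(m,cv2.MORPH_CLOSE,np.ones((5,5)))
c=max(cv2.findContours(m,cv2.RETR_EXTERNAL,cv2.CHAIN_APPROX_NONE)[0],key=cv2.contourArea); r=cv2.minAreaRect(c); print("block",r)
print(onz("top",(r[0][0]+225,r[0][1]+185),.126))
E
python3 m2.py
```

```text
tray [[704.5 331.6]
 [686.1 212.6]
 [430.2 251.7]
 [447.7 369.9]] [567.119227   291.46824468]
120.4 -98.8
258.9 171.3
119.5 81.6
259.7 -8.5
tray corners in side [array([245., 163.]), array([263., 178.]), array([178., 199.]), array([164., 182.])]
can y from rim outer right -265.7010541618177 rim inner left -265.24917825626403
can x from rim outer far 561.1606568781338 rim inner near 560.7465216885421
pad z 0.01 -267.5811769096288 565.8369847350867
pad z 0.025 -263.24037556757315 562.8794766306412
pad z 0.04 -258.89957422551737 559.9219685261954
side can bbox (314, 239, 71, 63)
[176. 219.]
block ((16.36538314819336, 23.673076629638672), (19.023265838623047, 18.04268455505371), 11.309932708740234)
[0.56213054 0.09687063 0.126     ]
```

Everything measured agrees with the sizes given. Tray: 120 × 259 mm, centre (567, 291), yaw −8.6°. Canister: centre (561, −265). Rack origin: about (558.5, 42), yaw about −5°. I'll move above the block and turn the jaws to its −11°.

```bash
python3 -m inch '[[1.77,-3.23,0,0,0,0.029,1],[1.77,-3.23,0,0,0,0.029,1],[1.77,-3.23,0,0,0,0.029,1],[1.77,-3.23,0,0,0,0.029,1],[1.77,-3.23,0,0,0,0.029,1],[1.77,-3.23,0,0,0,0.029,1],[1.77,-3.23,0,0,0,0.029,1],[1.77,-3.23,0,0,0,0.029,1]]'
python3 -m inch '[[1.77,-3.23,0,0,0,0,1],[1.77,-3.23,0,0,0,0,1],[1.77,-3.23,0,0,0,0,1],[1.77,-3.23,0,0,0,0,1],[1.77,-3.23,0,0,0,0,1],[1.77,-3.23,0,0,0,0,1],[1.77,-3.23,0,0,0,0,1],[1.77,-3.23,0,0,0,0,1]]'
python3 -m inch '[[0,0,0,0,0,0,1],[0,0,0,0,0,0,1],[0,0,0,0,0,0,1],[0,0,0,0,0,0,1],[0,0,0,0,0,0,1],[0,0,0,0,0,0,1],[0,0,0,0,0,0,1],[0,0,0,0,0,0,1]]'
```

```text
time: 0.9
eef_pos: [0.4213, 0.3545, 0.2213]
eef_rot: [0.0, 0.995, -0.097, -0.0]
ft_force: [-0.1, 0.8, 0.2]
grip_width: 1.0
grip_force: 0.0
time: 1.7
eef_pos: [0.5629, 0.0961, 0.2213]
eef_rot: [0.0, 0.995, -0.097, -0.0]
ft_force: [0.2, -0.6, 0.9]
grip_width: 0.997
grip_force: 0.0
time: 2.5
eef_pos: [0.5626, 0.0979, 0.2216]
eef_rot: [-0.0, 0.995, -0.097, 0.0]
ft_force: [-0.3, -0.8, -0.1]
grip_width: 1.0
grip_force: 0.0
```

```bash
python3 -m inch '[[0,-0.1,-1.7,0,0,0,1],[0,0,-2,0,0,0,1],[0,0,-2,0,0,0,1],[0,0,-2,0,0,0,1],[0,0,-2,0,0,0,1],[0,0,-1.4,0,0,0,1],[0,0,-0.8,0,0,0,1],[0,0,-0.4,0,0,0,1]]'
python3 -m inch '[[0,0,0,0,0,0,1],[0,0,0,0,0,0,0],[0,0,0,0,0,0,0],[0,0,0,0,0,0,0],[0,0,0,0,0,0,0],[0,0,0,0,0,0,0],[0,0,0,0,0,0,0],[0,0,0,0,0,0,0]]'
```

```text
time: 3.3
eef_pos: [0.5625, 0.0965, 0.0979]
eef_rot: [0.0, 0.995, -0.097, -0.0]
ft_force: [0.1, -0.0, -0.7]
grip_width: 0.997
grip_force: 0.0
time: 4.1
eef_pos: [0.5634, 0.097, 0.0995]
eef_rot: [-0.0, 0.995, -0.097, 0.001]
ft_force: [-1.4, 2.3, 7.7]
grip_width: 0.498
grip_force: 63.0
```

```bash
python3 -m inch '[[0,0,0.5,0,0,0,0],[0,0,1,0,0,0,0],[0,0,2,0,0,0,0],[0,0,2,0,0,0,0],[0.5,1.1,0,0,0,0,0],[1,2.2,0,0,0,0,0],[1,2.2,0,0,0,0,0],[1,2.2,0,0,0,0,0]]'
python3 -m inch '[[1,2.2,0,0,0,0,0],[1,2.2,0,0,0,0,0],[1,2.2,0,0,0,0,0],[1,2.2,0,0,0,0,0],[0.8,1.8,0,0,0,0,0],[0,0,0,0,0,0,0],[0,0,-1,0,0,0,0],[0,0,-1,0,0,0,0]]'
```

```text
time: 4.9
eef_pos: [0.5974, 0.1746, 0.1526]
eef_rot: [0.0, 0.995, -0.098, -0.001]
ft_force: [-0.3, 0.2, -5.8]
grip_width: 0.498
grip_force: 62.1
time: 5.7
eef_pos: [0.6449, 0.2792, 0.1319]
eef_rot: [0.0, 0.995, -0.097, -0.001]
ft_force: [0.7, -0.6, -5.7]
grip_width: 0.495
grip_force: 62.5
```

```bash
python3 -m inch '[[0,0,-1,0,0,0,0],[0,0,-1,0,0,0,0],[0,0,-0.8,0,0,0,0],[0,0,-0.4,0,0,0,0],[0,0,-0.1,0,0,0,0],[0,0,-0.1,0,0,0,0],[0,0,-0.1,0,0,0,0],[0,0,0,0,0,0,0]]'
```

```text
time: 6.5
eef_pos: [0.6458, 0.2797, 0.0988]
eef_rot: [-0.0, 0.995, -0.097, 0.0]
ft_force: [0.7, -0.0, -5.3]
grip_width: 0.497
grip_force: 62.4
```

```bash
python3 -m inch '[[0,0,-0.1,0,0,0,0],[0,0,-0.1,0,0,0,0],[0,0,-0.1,0,0,0,0],[0,0,0,0,0,0,0],[0,0,0,0,0,0,0],[0,0,0,0,0,0,0],[0,0,0,0,0,0,0],[0,0,0,0,0,0,0]]'
```

```text
time: 7.3
eef_pos: [0.6458, 0.2797, 0.0956]
eef_rot: [-0.0, 0.995, -0.097, 0.0]
ft_force: [-0.4, 0.1, -4.9]
grip_width: 0.502
grip_force: 62.5
```

```bash
python3 -m inch '[[0,0,-0.1,0,0,0,0],[0,0,0,0,0,0,0],[0,0,0,0,0,0,0],[0,0,0,0,0,0,0],[0,0,0,0,0,0,0],[0,0,0,0,0,0,0],[0,0,0,0,0,0,0],[0,0,0,0,0,0,0]]'
python3 -m inch '[[0,0,-0.05,0,0,0,0],[0,0,-0.05,0,0,0,0],[0,0,0,0,0,0,0],[0,0,0,0,0,0,0],[0,0,0,0,0,0,0],[0,0,0,0,0,0,0],[0,0,0,0,0,0,0],[0,0,0,0,0,0,0]]'
```

```text
time: 8.1
eef_pos: [0.646, 0.2797, 0.0955]
eef_rot: [-0.0, 0.995, -0.097, 0.001]
ft_force: [-2.4, -1.2, 7.1]
grip_width: 0.498
grip_force: 63.7
time: 8.9
eef_pos: [0.6463, 0.2797, 0.0955]
eef_rot: [-0.0, 0.995, -0.097, 0.001]
ft_force: [-2.4, -0.5, 10.6]
grip_width: 0.499
grip_force: 64.3
```

```bash
python3 -m inch '[[0,0,0,0,0,0,1],[0,0,0,0,0,0,1],[0,0,0,0,0,0,1],[0,0,0,0,0,0,1],[0,0,1.5,0,0,0,1],[0,0,2,0,0,0,1],[0,0,2.5,0,0,0,1],[0,0,2,0,0,0,1]]'
python3 -m inch '[[-1.6,-2.6,0,0,0,0,1],[-1.6,-2.6,0,0,0,0,1],[-1.6,-2.6,0,0,0,0,1],[-1.6,-2.6,0,0,0,0,1],[-1.6,-2.6,0,0,0,0,1],[-1.6,-2.6,0,0,0,0,1],[-1.6,-2.6,0,0,0,0,1],[-1.6,-2.6,0,0,0,0,1]]'
python3 -m inch '[[-1.5,-2.4,0,0,0,0,1],[0,0,0,0,0,0,1],[0,0,0,0,0,0,1],[0,0,0,0,0,0,1],[0,0,0,0,0,0,1],[0,0,0,0,0,0,1],[0,0,0,0,0,0,1],[0,0,0,0,0,0,1]]'
python3 - <<'E'
from h import *
cv2.imwrite('pics/a1.png',imaging.get_image("side"))
E
```

```text
time: 9.7
eef_pos: [0.6462, 0.2798, 0.1761]
eef_rot: [-0.0, 0.995, -0.097, 0.001]
ft_force: [0.3, -0.0, 0.3]
grip_width: 1.0
grip_force: 0.0
time: 10.5
eef_pos: [0.5173, 0.0707, 0.1748]
eef_rot: [-0.0, 0.995, -0.097, 0.001]
ft_force: [0.0, -0.6, 0.5]
grip_width: 1.001
grip_force: 0.0
time: 11.3
eef_pos: [0.5027, 0.0478, 0.1733]
eef_rot: [0.0, 0.995, -0.097, -0.0]
ft_force: [0.3, 0.6, -0.6]
grip_width: 1.001
grip_force: 0.0
```

View pics/a1.png

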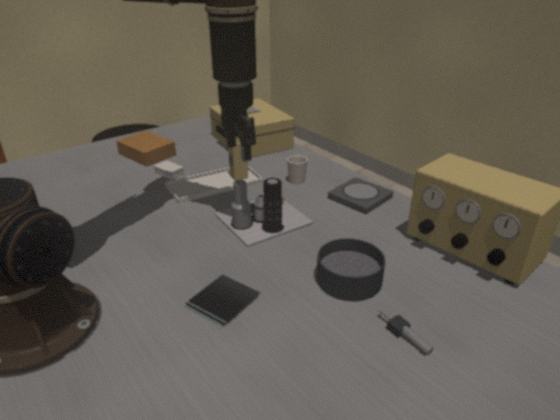

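The block stands upright in the tray around (238,165), and the jaws are over the spindle (240,205).

```bash
python3 -m inch '[[0,0,-1,0,0,0,1],[0,0,-1.5,0,0,0,1],[0,0,-1.5,0,0,0,1],[0,0,-1.5,0,0,0,1],[0,0,-1,0,0,0,1],[0,0,-0.6,0,0,0,1],[0,0,-0.4,0,0,0,1],[0,0,0,0,0,0,1]]'
python3 -m inch '[[0,0,0,0,0,0,0],[0,0,0,0,0,0,0],[0,0,0,0,0,0,0],[0,0,0,0,0,0,0],[0,0,0,0,0,0,0],[0,0,0,0,0,0,0],[0,0,0,0,0,0,0],[0,0,0,0,0,0,0]]'
```

```text
time: 12.15
eef_pos: [0.5025, 0.0476, 0.0982]
eef_rot: [0.0, 0.995, -0.097, -0.0]
ft_force: [-0.2, 0.5, 0.5]
grip_width: 0.998
grip_force: 0.0
time: 12.95
eef_pos: [0.5033, 0.0479, 0.0992]
eef_rot: [-0.0, 0.995, -0.097, 0.001]
ft_force: [-0.9, 1.7, 5.3]
grip_width: 0.342
grip_force: 59.4
```

```bash
python3 -m inch '[[0,0,0.5,0,0,0,0],[0,0,1,0,0,0,0],[0,0,2,0,0,0,0],[0,0,2,0,0,0,0],[-0.1,1.2,0,0,0,0,0],[-0.1,2.2,0,0,0,0,0],[-0.1,2.2,0,0,0,0,0],[-0.2,2.6,0,0,0,0,0]]'
python3 -m inch '[[-0.2,2.6,0,0,0,0,0],[-0.2,2.6,0,0,0,0,0],[-0.2,2.6,0,0,0,0,0],[-0.2,2.6,0,0,0,0,0],[-0.1,2.6,0,0,0,0,0],[-0.1,2.6,0,0,0,0,0],[0,1.8,0,0,0,0,0],[0,0,0,0,0,0,0]]'
python3 -m inch '[[0,0,-1,0,0,0,0],[0,0,-1.5,0,0,0,0],[0,0,-1.5,0,0,0,0],[0,0,-1,0,0,0,0],[0,0,-0.5,0,0,0,0],[0,0,-0.1,0,0,0,0],[0,0,-0.1,0,0,0,0],[0,0,-0.1,0,0,0,0]]'
```

```text
time: 13.75
eef_pos: [0.4966, 0.1302, 0.1526]
eef_rot: [0.0, 0.995, -0.098, -0.001]
ft_force: [-0.1, 0.1, -6.1]
grip_width: 0.341
grip_force: 60.3
time: 14.55
eef_pos: [0.4871, 0.3058, 0.1525]
eef_rot: [0.0, 0.995, -0.096, -0.0]
ft_force: [0.6, -0.3, -6.7]
grip_width: 0.342
grip_force: 60.5
time: 15.35
eef_pos: [0.488, 0.3039, 0.0961]
eef_rot: [-0.0, 0.995, -0.097, 0.0]
ft_force: [0.3, -0.7, -6.1]
grip_width: 0.342
grip_force: 60.5
```

```bash
python3 -m inch '[[0,0,-0.05,0,0,0,0],[0,0,-0.05,0,0,0,0],[0,0,0,0,0,0,0],[0,0,0,0,0,0,0],[0,0,0,0,0,0,0],[0,0,0,0,0,0,0],[0,0,0,0,0,0,0],[0,0,0,0,0,0,0]]'
```

```text
time: 16.15
eef_pos: [0.4881, 0.3041, 0.0952]
eef_rot: [-0.001, 0.995, -0.097, 0.001]
ft_force: [-0.6, 0.9, 5.3]
grip_width: 0.339
grip_force: 61.8
```

```bash
python3 -m inch '[[0,0,0,0,0,0,1],[0,0,0,0,0,0,1],[0,0,0,0,0,0,1],[0,0,0,0,0,0,1],[0,0,1.5,0,0,0,1],[0,0,2,0,0,0,1],[0,0,2.5,0,0,0,1],[0,0,2,0,0,0,1]]'
python3 -m inch '[[0.5,-2,0,0,0,0,1],[0.5,-2.6,0,0,0,0,1],[0.5,-2.6,0,0,0,0,1],[0.5,-2.6,0,0,0,0,1],[0.5,-2.6,0,0,0,0,1],[0.5,-2.6,0,0,0,0,1],[0.5,-2.6,0,0,0,0,1],[0.5,-2.6,0,0,0,0,1]]'
python3 -m inch '[[0.5,-2.6,0,0,0,0,1],[0.5,-2.6,0,0,0,0,1],[0.5,-2.6,0,0,0,0,1],[0.5,-2.3,0,0,0,0,1],[0.4,-1,0,0,0,0,1],[0.3,-0.3,0,0,0,0,1],[0,0,0,0,0,0,1],[0,0,0,0,0,0,1]]'
python3 - <<'E'
from h import *
st(); cv2.imwrite('pics/a2.png',imaging.get_image("side"))
E
```

```text
time: 16.95
eef_pos: [0.4878, 0.3037, 0.1757]
eef_rot: [-0.0, 0.995, -0.097, 0.0]
ft_force: [0.6, 0.4, 0.5]
grip_width: 0.995
grip_force: 0.0
time: 17.75
eef_pos: [0.5277, 0.1006, 0.1745]
eef_rot: [-0.0, 0.995, -0.097, 0.0]
ft_force: [0.4, -0.4, -0.6]
grip_width: 1.003
grip_force: 0.0
time: 18.55
eef_pos: [0.5546, -0.0117, 0.1744]
eef_rot: [-0.0, 0.995, -0.097, -0.0]
ft_force: [0.3, 0.2, 0.3]
grip_width: 0.997
grip_force: 0.0
18.55 [ 0.5546 -0.0117  0.1744] [-0.     0.995 -0.097 -0.   ] F [0.3 0.2 0.3] w 0.997 g 0.0
```

View pics/a2.png

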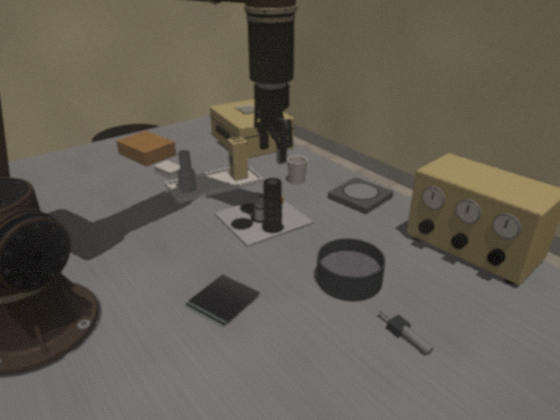

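The spindle (186,175) and block (238,158) stand upright in the tray, and two empty pads show at (242,223) and (250,208). Lamp next.

```bash
python3 -m inch '[[0,0,-1,0,0,0,1],[0,0,-1.5,0,0,0,1],[0,0,-1.5,0,0,0,1],[0,0,-1.5,0,0,0,1],[0,0,-1.1,0,0,0,1],[0,0,-0.6,0,0,0,1],[0,0,-0.4,0,0,0,1],[0,0,0,0,0,0,1]]'
python3 -m inch '[[0,0,0,0,0,0,0],[0,0,0,0,0,0,0],[0,0,0,0,0,0,0],[0,0,0,0,0,0,0],[0,0,0,0,0,0,0],[0,0,0,0,0,0,0],[0,0,0,0,0,0,0],[0,0,0,0,0,0,0]]'
python3 -m inch '[[0,0,0.5,0,0,0,0],[0,0,1,0,0,0,0],[0,0,2,0,0,0,0],[0,0,2,0,0,0,0],[0,0,2,0,0,0,0],[0,0,1.5,0,0,0,0],[0,0.8,0,0,0,0,0],[0,2,0,0,0,0,0]]'
python3 -m inch '[[0.1,2.6,0,0,0,0,0],[0.1,2.6,0,0,0,0,0],[0.1,2.6,0,0,0,0,0],[0.1,2.6,0,0,0,0,0],[0.1,2.6,0,0,0,0,0],[0.1,2.6,0,0,0,0,0],[0.1,2.6,0,0,0,0,0],[0.1,2.6,0,0,0,0,0]]'
```

```text
time: 19.4
eef_pos: [0.5545, -0.0123, 0.0982]
eef_rot: [0.0, 0.995, -0.097, -0.0]
ft_force: [0.1, -0.1, -0.0]
grip_width: 1.0
grip_force: 0.0
time: 20.2
eef_pos: [0.5552, -0.0122, 0.0993]
eef_rot: [-0.0, 0.995, -0.097, 0.001]
ft_force: [-0.2, 0.5, 5.5]
grip_width: 0.493
grip_force: 61.1
time: 21.0
eef_pos: [0.5541, 0.0154, 0.1883]
eef_rot: [-0.0, 0.995, -0.098, -0.0]
ft_force: [0.3, -0.5, -4.3]
grip_width: 0.495
grip_force: 61.6
time: 21.8
eef_pos: [0.5616, 0.2249, 0.1872]
eef_rot: [0.0, 0.995, -0.097, -0.001]
ft_force: [0.4, 1.0, -4.4]
grip_width: 0.494
grip_force: 61.6
```

```bash
python3 -m inch '[[0.1,2.4,0,0,0,0,0],[0.2,2.4,0,0,0,0,0],[0.1,1.5,0,0,0,0,0],[0.1,0.5,0,0,0,0,0],[0,0,-1,0,0,0,0],[0,0,-2,0,0,0,0],[0,0,-2,0,0,0,0],[0,0,-2,0,0,0,0]]'
python3 -m inch '[[0,0,-1,0,0,0,0],[0,0,-0.6,0,0,0,0],[0,0,-0.4,0,0,0,0],[0,0,-0.2,0,0,0,0],[0,0,-0.1,0,0,0,0],[0,0,-0.1,0,0,0,0],[0,0,0,0,0,0,0],[0,0,0,0,0,0,0]]'
```

```text
time: 22.6
eef_pos: [0.5673, 0.2903, 0.1172]
eef_rot: [0.0, 0.995, -0.098, -0.0]
ft_force: [0.6, 0.4, -3.5]
grip_width: 0.497
grip_force: 61.6
time: 23.4
eef_pos: [0.5681, 0.2919, 0.0954]
eef_rot: [-0.0, 0.995, -0.097, 0.001]
ft_force: [0.3, -1.1, 0.7]
grip_width: 0.493
grip_force: 62.1
```

```bash
python3 -m inch '[[0,0,0,0,0,0,1],[0,0,0,0,0,0,1],[0,0,0,0,0,0,1],[0,0,0,0,0,0,1],[0,0,1.5,0,0,0,1],[0,0,2,0,0,0,1],[0,0,2.5,0,0,0,1],[0,0,2,0,0,0,1]]'
python3 -m inch '[[0,-1.5,0,0,0,0,1],[-0.1,-2.5,0,0,0,0,1],[-0.1,-2.5,0,0,0,0,1],[-0.1,-2.5,0,0,0,0,1],[-0.1,-2.5,0,0,0,0,1],[-0.1,-2.5,0,0,0,0,1],[-0.1,-2.5,0,0,0,0,1],[-0.1,-2.5,0,0,0,0,1]]'
python3 -m inch '[[-0.1,-2.5,0,0,0,0,1],[-0.1,-2.5,0,0,0,0,1],[-0.1,-1,0,0,0,0,1],[0,0,0,0,0,0,1],[0,0,0,0,0,0,1],[0,0,-1,0,0,0,1],[0,0,-2,0,0,0,1],[0,0,-2,0,0,0,1]]'
python3 -m inch '[[0,0,-1,0,0,0,1],[0,0,0,0,0,0,1],[0,0,0,0,0,0,1],[0,0,0,0,0,0,1],[0,0,0,0,0,0,1],[0,0,0,0,0,0,1],[0,0,0,0,0,0,1],[0,0,0,0,0,0,1]]'
python3 - <<'E'
from h import *
s=st(); a=imaging.get_image("side"); t=imaging.get_image("top"); cv2.imwrite('pics/s3.png',a); cv2.imwrite('pics/t3.png',t)
b=cv2.resize(a[130:250,150:330],(780,520),interpolation=cv2.INTER_CUBIC)
cv2.imwrite('pics/a3.png',cv2.convertScaleAbs(b,alpha=1.5))
E
```

```text
time: 24.2
eef_pos: [0.5679, 0.2917, 0.1759]
eef_rot: [-0.0, 0.995, -0.097, 0.0]
ft_force: [-0.3, -0.1, -0.1]
grip_width: 1.002
grip_force: 0.0
time: 25.0
eef_pos: [0.5594, 0.0991, 0.1735]
eef_rot: [0.0, 0.995, -0.098, -0.001]
ft_force: [1.2, -0.4, -0.4]
grip_width: 1.002
grip_force: 0.0
time: 25.8
eef_pos: [0.5576, 0.0425, 0.1234]
eef_rot: [-0.0, 0.995, -0.097, 0.0]
ft_force: [0.0, -0.5, -0.2]
grip_width: 1.0
grip_force: 0.0
time: 26.6
eef_pos: [0.5577, 0.0416, 0.1147]
eef_rot: [-0.0, 0.995, -0.097, 0.0]
ft_force: [0.3, 0.1, -0.3]
grip_width: 0.999
grip_force: 0.0
26.6 [0.5577 0.0416 0.1147] [-0.     0.995 -0.097  0.   ] F [ 0.3  0.1 -0.3] w 0.999 g 0.0
```

View pics/a3.png

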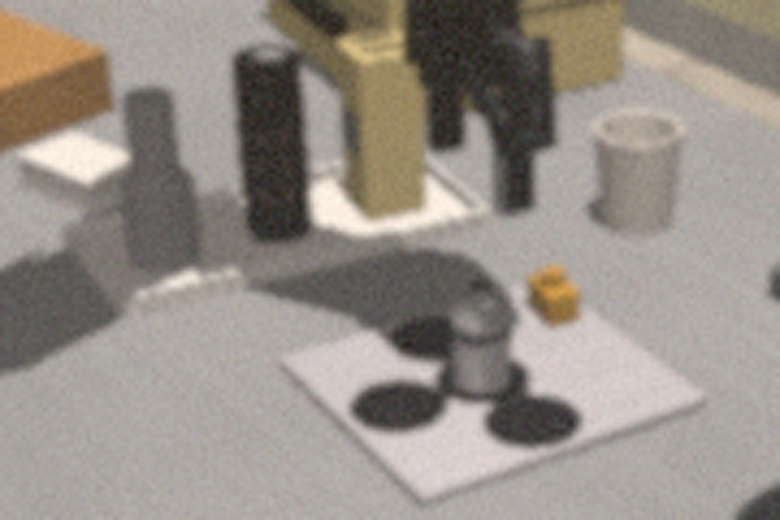

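The lamp, spindle and block all stand upright in the tray. The objective is alone on the middle pad, and the near pad (398,406) and right pad (533,420) are empty. I'll check those pads numerically and descend.

```bash
python3 - <<'E'
from h import *
a=cv2.imread('pics/s3.png'); 
for n,(u,v) in dict(near=(398,406),right=(533,420),left=(433,336)).items():
    print(n,(onz("side",(150+u/4.333-.39,130+v/4.333-.39),.008)*1e3).round(1))
t=cv2.imread('pics/t3.png')
m=(t.max(2)<60).astype(np.uint8)
for c in cv2.findContours(m,cv2.RETR_LIST,cv2.CHAIN_APPROX_NONE)[0]:
    if 150<cv2.contourArea(c)<700: e=cv2.fitEllipse(c); print("top dark",np.round(e[0],1),np.round(e[1],1),(onz("top",e[0],.008)*1e3).round(1))
E
python3 -m inch '[[0.05,0,-1,0,0,0,1],[0,0,-1.5,0,0,0,1],[0,0,-1.5,0,0,0,1],[0,0,-1.5,0,0,0,1],[0,0,-1.2,0,0,0,1],[0,0,-0.8,0,0,0,1],[0,0,-0.5,0,0,0,1],[0,0,0,0,0,0,1]]'
python3 -m inch '[[0,0,0,0,0,0,0],[0,0,0,0,0,0,0],[0,0,0,0,0,0,0],[0,0,0,0,0,0,0],[0,0,0,0,0,0,0],[0,0,0,0,0,0,0],[0,0,0,0,0,0,0],[0,0,0,0,0,0,0]]'
```

```text
near [502.2  48.    8. ]
right [554.4 -12.    8. ]
left [563.9 102.5   8. ]
top dark [118.9 294.9] [  5.8 195.6] [353.8 422.7   8. ]
top dark [269.6 212.8] [29.3 44.8] [569.   30.6   8. ]
top dark [ 86.  147.1] [ 5.3 48.4] [750.9 530.6   8. ]
time: 27.5
eef_pos: [0.5579, 0.0415, 0.0339]
eef_rot: [0.0, 0.995, -0.097, -0.0]
ft_force: [-0.4, 0.2, -0.6]
grip_width: 1.001
grip_force: 0.0
time: 28.3
eef_pos: [0.5588, 0.0418, 0.0354]
eef_rot: [-0.0, 0.995, -0.097, 0.001]
ft_force: [-1.3, 0.4, 5.3]
grip_width: 0.357
grip_force: 58.9
```

```bash
python3 -m inch '[[0,0,0.5,0,0,0,0],[0,0,1,0,0,0,0],[0,0,2,0,0,0,0],[0,0,2,0,0,0,0],[0,0,2,0,0,0,0],[0,0,1.5,0,0,0,0],[0,-0.8,0,0,0,0,0],[0,-2,0,0,0,0,0]]'
python3 -m inch '[[0,-2.5,0,0,0,0,0],[0,-2.5,0,0,0,0,0],[0,-2.5,0,0,0,0,0],[0,-2.5,0,0,0,0,0],[0,-2.5,0,0,0,0,0],[0,-2.5,0,0,0,0,0],[0,-2.5,0,0,0,0,0],[0,-2.5,0,0,0,0,0]]'
python3 -m inch '[[0.1,-2.5,0,0,0,0,0],[0.1,-2.5,0,0,0,0,0],[0.1,-1.9,0,0,0,0,0],[0,-1,0,0,0,0,0],[0,0,0,0,0,0,0],[0,0,0,0,0,0,0],[0,0,0,0,0,0,0],[0,0,0,0,0,0,0]]'
python3 - <<'E'
from h import *
st(); a=imaging.get_image("side"); t=imaging.get_image("top"); cv2.imwrite('pics/s4.png',a); cv2.imwrite('pics/t4.png',t)
b=np.vstack([cv2.resize(t[170:260,220:420],(666,300)),cv2.resize(a[200:310,280:400],(327,300)).repeat(1,1) if 0 else cv2.resize(a[190:300,200:444],(666,300))])
cv2.imwrite('pics/a4.png',cv2.convertScaleAbs(b,alpha=1.5))
E
```

```text
time: 29.1
eef_pos: [0.5582, 0.014, 0.1248]
eef_rot: [-0.0, 0.995, -0.097, 0.0]
ft_force: [-0.5, -0.3, -1.1]
grip_width: 0.357
grip_force: 59.6
time: 29.9
eef_pos: [0.5571, -0.1878, 0.1236]
eef_rot: [-0.0, 0.995, -0.097, -0.001]
ft_force: [0.2, -0.2, -1.8]
grip_width: 0.359
grip_force: 59.6
time: 30.7
eef_pos: [0.5612, -0.2646, 0.1246]
eef_rot: [-0.0, 0.995, -0.097, 0.0]
ft_force: [0.9, 0.5, -1.0]
grip_width: 0.36
grip_force: 59.6
30.7 [ 0.5612 -0.2646  0.1246] [-0.     0.995 -0.097  0.   ] F [ 0.9  0.5 -1. ] w 0.36 g 59.6
```

View pics/a4.png

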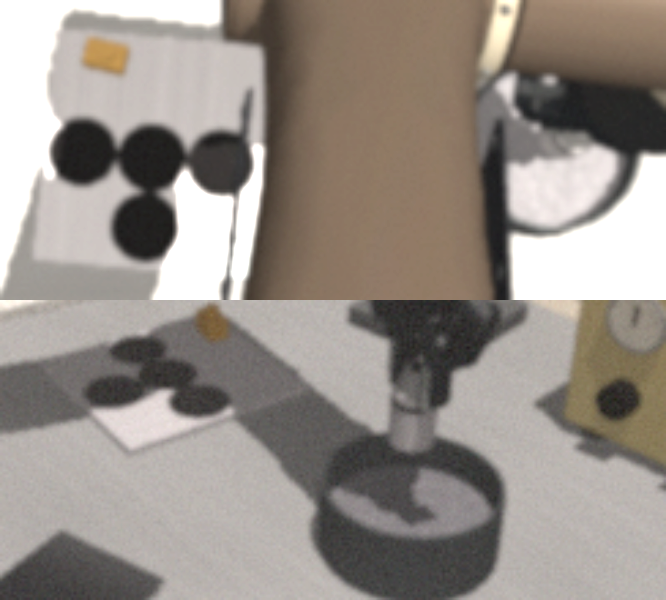

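The objective hangs upright over the canister (413,490 in the lower half). All four pads are bare in the top half at (83,152), (152,157), (221,162) and (145,227).

```bash
python3 - <<'E'
from h import *
for u,v in((83,152),(152,157),(221,162),(145,227)): print("pad",(onz("top",(220+u/3.33-.35,170+v/3.333-.35),.008)*1e3).round(1))
p=proj("side",[.561,-.2655,.06]); print("rim centre in crop",(p[0]-200)*2.73,(p[1]-190)*2.727+300)
X=[.561,-.2655]; 
for z in(.06,):
  q=np.array([proj("side",[X[0]+.069*np.cos(a),X[1]+.069*np.sin(a),z]) for a in np.linspace(0,6.28,180)]); print("u",(q[:,0].min()-200)*2.73,(q[:,0].max()-200)*2.73,"v",(q[:,1].min()-190)*2.727+300,(q[:,1].max()-190)*2.727+300)
E
python3 -m inch '[[0,0,-1,0,0,0,0],[0,0,-1,0,0,0,0],[0,0,-1,0,0,0,0],[0,0,-0.8,0,0,0,0],[0,0,-0.5,0,0,0,0],[0,0,-0.3,0,0,0,0],[0,0,0,0,0,0,0],[0,0,0,0,0,0,0]]'
```

```text
pad [562.6  97.5   8. ]
pad [558.4  42.1   8. ]
pad [554.3 -13.1   8. ]
pad [502.2  47.6   8. ]
rim centre in crop 407.9024787433897 480.6009650279275
u 315.3369293253609 502.10241891217845 v 429.50238787300805 538.5222110306304
time: 31.6
eef_pos: [0.5614, -0.2655, 0.0788]
eef_rot: [0.0, 0.995, -0.097, 0.0]
ft_force: [-0.2, 0.1, -1.6]
grip_width: 0.356
grip_force: 59.6
```

The pads and the canister rim agree between views. I'll now lower in guarded 2 mm steps, stopping at the first upward force.

```bash
cat > c.py <<'E'
from h import *
import sys
sys.exit(0 if st()["ft_force"][2]<1.5 else 1)
E
python3 -m inch '[[0,0,-0.3,0,0,0,0],[0,0,-0.3,0,0,0,0],[0,0,-0.2,0,0,0,0],[0,0,-0.1,0,0,0,0],[0,0,0,0,0,0,0],[0,0,0,0,0,0,0],[0,0,0,0,0,0,0],[0,0,0,0,0,0,0]]' >/dev/null
python3 c.py && python3 -m inch '[[0,0,-0.1,0,0,0,0],[0,0,-0.1,0,0,0,0],[0,0,0,0,0,0,0],[0,0,0,0,0,0,0],[0,0,0,0,0,0,0],[0,0,0,0,0,0,0],[0,0,0,0,0,0,0],[0,0,0,0,0,0,0]]' >/dev/null &&
python3 c.py && python3 -m inch '[[0,0,-0.1,0,0,0,0],[0,0,-0.1,0,0,0,0],[0,0,0,0,0,0,0],[0,0,0,0,0,0,0],[0,0,0,0,0,0,0],[0,0,0,0,0,0,0],[0,0,0,0,0,0,0],[0,0,0,0,0,0,0]]' >/dev/null &&
python3 c.py && python3 -m inch '[[0,0,-0.1,0,0,0,0],[0,0,-0.1,0,0,0,0],[0,0,0,0,0,0,0],[0,0,0,0,0,0,0],[0,0,0,0,0,0,0],[0,0,0,0,0,0,0],[0,0,0,0,0,0,0],[0,0,0,0,0,0,0]]' >/dev/null &&
python3 c.py && python3 -m inch '[[0,0,-0.1,0,0,0,0],[0,0,-0.1,0,0,0,0],[0,0,0,0,0,0,0],[0,0,0,0,0,0,0],[0,0,0,0,0,0,0],[0,0,0,0,0,0,0],[0,0,0,0,0,0,0],[0,0,0,0,0,0,0]]' >/dev/null &&
python3 c.py && python3 -m inch '[[0,0,-0.1,0,0,0,0],[0,0,-0.1,0,0,0,0],[0,0,0,0,0,0,0],[0,0,0,0,0,0,0],[0,0,0,0,0,0,0],[0,0,0,0,0,0,0],[0,0,0,0,0,0,0],[0,0,0,0,0,0,0]]' >/dev/null &&
python3 c.py && python3 -m inch '[[0,0,-0.1,0,0,0,0],[0,0,-0.1,0,0,0,0],[0,0,0,0,0,0,0],[0,0,0,0,0,0,0],[0,0,0,0,0,0,0],[0,0,0,0,0,0,0],[0,0,0,0,0,0,0],[0,0,0,0,0,0,0]]' >/dev/null
python3 c.py
```

```text
32.4 [ 0.5612 -0.2654  0.0696] [ 0.     0.995 -0.097  0.   ] F [-0.3 -0.2 -1.4] w 0.357 g 59.6
33.2 [ 0.5612 -0.2654  0.0675] [ 0.     0.995 -0.097  0.   ] F [-0.1 -0.5 -1.5] w 0.36 g 59.6
34.0 [ 0.5612 -0.2654  0.0655] [ 0.     0.995 -0.097  0.   ] F [ 0.3 -0.3 -1.7] w 0.361 g 59.6
34.8 [ 0.5612 -0.2654  0.0635] [ 0.     0.995 -0.097  0.   ] F [ 0.5  0.2 -1.7] w 0.358 g 59.6
35.6 [ 0.5612 -0.2654  0.0616] [-0.     0.995 -0.097  0.   ] F [ 0.2 -0.4 -1.6] w 0.363 g 59.6
36.4 [ 0.5611 -0.2654  0.0595] [-0.     0.995 -0.097  0.   ] F [-0.2  0.1 -1.1] w 0.361 g 59.6
37.2 [ 0.5611 -0.2654  0.0575] [-0.     0.995 -0.097 -0.   ] F [-0.2  0.5 -0.7] w 0.356 g 59.6
```

```bash
python3 c.py && python3 -m inch '[[0,0,-0.1,0,0,0,0],[0,0,0,0,0,0,0],[0,0,0,0,0,0,0],[0,0,0,0,0,0,0],[0,0,0,0,0,0,0],[0,0,0,0,0,0,0],[0,0,0,0,0,0,0],[0,0,0,0,0,0,0]]' >/dev/null &&
python3 c.py && python3 -m inch '[[0,0,-0.1,0,0,0,0],[0,0,-0.1,0,0,0,0],[0,0,0,0,0,0,0],[0,0,0,0,0,0,0],[0,0,0,0,0,0,0],[0,0,0,0,0,0,0],[0,0,0,0,0,0,0],[0,0,0,0,0,0,0]]' >/dev/null &&
python3 c.py && python3 -m inch '[[0,0,-0.1,0,0,0,0],[0,0,-0.1,0,0,0,0],[0,0,0,0,0,0,0],[0,0,0,0,0,0,0],[0,0,0,0,0,0,0],[0,0,0,0,0,0,0],[0,0,0,0,0,0,0],[0,0,0,0,0,0,0]]' >/dev/null &&
python3 c.py && python3 -m inch '[[0,0,-0.1,0,0,0,0],[0,0,-0.1,0,0,0,0],[0,0,0,0,0,0,0],[0,0,0,0,0,0,0],[0,0,0,0,0,0,0],[0,0,0,0,0,0,0],[0,0,0,0,0,0,0],[0,0,0,0,0,0,0]]' >/dev/null &&
python3 c.py && python3 -m inch '[[0,0,-0.1,0,0,0,0],[0,0,-0.1,0,0,0,0],[0,0,0,0,0,0,0],[0,0,0,0,0,0,0],[0,0,0,0,0,0,0],[0,0,0,0,0,0,0],[0,0,0,0,0,0,0],[0,0,0,0,0,0,0]]' >/dev/null &&
python3 c.py && python3 -m inch '[[0,0,-0.1,0,0,0,0],[0,0,-0.1,0,0,0,0],[0,0,0,0,0,0,0],[0,0,0,0,0,0,0],[0,0,0,0,0,0,0],[0,0,0,0,0,0,0],[0,0,0,0,0,0,0],[0,0,0,0,0,0,0]]' >/dev/null
python3 c.py
```

```text
37.2 [ 0.5611 -0.2654  0.0575] [-0.     0.995 -0.097 -0.   ] F [-0.2  0.5 -0.7] w 0.356 g 59.6
38.0 [ 0.5615 -0.2655  0.0571] [ 0.     0.995 -0.097  0.   ] F [-1.2  1.4  5.1] w 0.358 g 60.4
38.0 [ 0.5615 -0.2655  0.0571] [ 0.     0.995 -0.097  0.   ] F [-1.2  1.4  5.1] w 0.358 g 60.4
```

It rests at TCP z 0.0571, which puts the padding at about 30 mm, inside the 10–40 mm range. Release and rise.

```bash
python3 -m inch '[[0,0,0,0,0,0,0.75],[0,0,0,0,0,0,0.75],[0,0,0,0,0,0,0.75],[0,0,0,0,0,0,0.75],[0,0,1,0,0,0,0.75],[0,0,2,0,0,0,0.75],[0,0,2.5,0,0,0,0.75],[0,0,2.5,0,0,0,0.75]]'
python3 -m inch '[[0,0,2.5,0,0,0,1],[0,0,1.3,0,0,0,1],[0,1.5,0,0,0,0,1],[0,3,0,0,0,0,1],[0,3,0,0,0,0,1],[0,3,0,0,0,0,1],[0,3,0,0,0,0,1],[0,3,0,0,0,0,1]]'
python3 -m inch '[[0,3,0,0,0,0,1],[0,3,0,0,0,0,1],[0,3,0,0,0,0,1],[0,3,0,0,0,0,1],[0,3,0,0,0,0,1],[0,3,0,0,0,0,1],[0,3,0,0,0,0,1],[0,3,0,0,0,0,1]]'
python3 - <<'E'
from h import *
st(); a=imaging.get_image("side"); t=imaging.get_image("top"); cv2.imwrite('pics/s5.png',a); cv2.imwrite('pics/t5.png',t)
b=np.hstack([cv2.resize(t[175:255,340:430],(360,320)),cv2.resize(a[220:310,300:400],(400,320))])
cv2.imwrite('pics/a5.png',cv2.convertScaleAbs(b,alpha=1.5))
E
```

```text
time: 38.8
eef_pos: [0.561, -0.2654, 0.138]
eef_rot: [0.0, 0.995, -0.097, -0.0]
ft_force: [1.1, 0.6, -0.2]
grip_width: 0.746
grip_force: 0.0
time: 39.6
eef_pos: [0.5601, -0.0986, 0.1734]
eef_rot: [0.0, 0.995, -0.097, -0.001]
ft_force: [0.5, -0.1, 0.2]
grip_width: 0.998
grip_force: 0.0
time: 40.4
eef_pos: [0.56, 0.1411, 0.1734]
eef_rot: [0.0, 0.995, -0.097, -0.001]
ft_force: [0.1, -0.3, -0.5]
grip_width: 0.999
grip_force: 0.0
40.4 [0.56   0.1411 0.1734] [ 0.     0.995 -0.097 -0.001] F [ 0.1 -0.3 -0.5] w 0.999 g 0.0
```

View pics/a5.png

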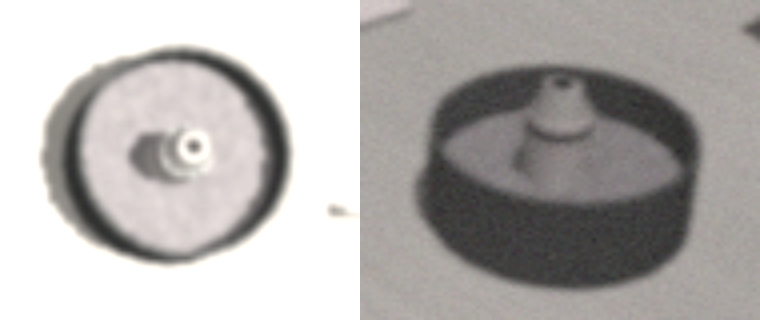

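The objective stands upright in the middle of the canister (top view 190,150; side 562,130). Next I return the lamp tube.

```bash
python3 -m inch '[[0.1,3,0,0,0,0,1],[0.1,3,0,0,0,0,1],[0.2,3,0,0,0,0,1],[0.2,3,0,0,0,0,1],[0.15,2,0,0,0,0,1],[0,1,0,0,0,0,1],[0,0,0,0,0,0,1],[0,0,0,0,0,0,1]]'
```

```text
time: 41.3
eef_pos: [0.5683, 0.2888, 0.1742]
eef_rot: [0.0, 0.995, -0.097, -0.0]
ft_force: [0.2, -0.0, -0.3]
grip_width: 0.999
grip_force: 0.0
```

```bash
python3 -m inch '[[0,0.3,-1,0,0,0,1],[0,0,-1.5,0,0,0,1],[0,0,-1.5,0,0,0,1],[0,0,-1.5,0,0,0,1],[0,0,-1.2,0,0,0,1],[0,0,-0.8,0,0,0,1],[0,0,-0.4,0,0,0,1],[0,0,0,0,0,0,1]]'
python3 -m inch '[[0,0,0,0,0,0,0],[0,0,0,0,0,0,0],[0,0,0,0,0,0,0],[0,0,0,0,0,0,0],[0,0,0,0,0,0,0],[0,0,0,0,0,0,0],[0,0,0,0,0,0,0],[0,0,0,0,0,0,0]]'
python3 -m inch '[[0,0,0.5,0,0,0,0],[0,0,1,0,0,0,0],[0,0,2,0,0,0,0],[0,0,2,0,0,0,0],[0,-1,0,0,0,0,0],[-0.1,-2,0,0,0,0,0],[-0.1,-2.6,0,0,0,0,0],[-0.1,-2.6,0,0,0,0,0]]'
python3 -m inch '[[-0.1,-2.6,0,0,0,0,0],[-0.1,-2.6,0,0,0,0,0],[-0.1,-2.6,0,0,0,0,0],[-0.1,-2.6,0,0,0,0,0],[-0.1,-2.6,0,0,0,0,0],[-0.1,-2.6,0,0,0,0,0],[-0.1,-2.6,0,0,0,0,0],[-0.1,-2,0,0,0,0,0]]'
python3 -m inch '[[-0.1,-1.2,0,0,0,0,0],[-0.1,-0.5,0,0,0,0,0],[0,0,0,0,0,0,0],[0,0,0,0,0,0,0],[0,0,0,0,0,0,0],[0,0,0,0,0,0,0],[0,0,0,0,0,0,0],[0,0,0,0,0,0,0]]'
```

```text
time: 42.1
eef_pos: [0.5685, 0.2923, 0.0951]
eef_rot: [0.0, 0.995, -0.097, -0.0]
ft_force: [-0.1, -0.3, -0.2]
grip_width: 1.003
grip_force: 0.0
time: 42.9
eef_pos: [0.569, 0.2928, 0.0964]
eef_rot: [-0.0, 0.995, -0.097, 0.001]
ft_force: [-1.1, -1.1, 5.9]
grip_width: 0.494
grip_force: 61.1
time: 43.7
eef_pos: [0.5643, 0.2083, 0.149]
eef_rot: [0.001, 0.995, -0.097, -0.001]
ft_force: [1.3, -0.2, -3.7]
grip_width: 0.494
grip_force: 61.5
time: 44.5
eef_pos: [0.5557, 0.006, 0.1492]
eef_rot: [0.0, 0.995, -0.098, -0.001]
ft_force: [0.1, 0.7, -4.3]
grip_width: 0.492
grip_force: 61.5
time: 45.3
eef_pos: [0.5557, -0.008, 0.1505]
eef_rot: [-0.0, 0.995, -0.097, -0.0]
ft_force: [-0.8, 0.3, -5.1]
grip_width: 0.497
grip_force: 61.5
```

```bash
python3 -m inch '[[-0.1,-0.45,-0.5,0,0,0,0],[0,0,-1.2,0,0,0,0],[0,0,-1.2,0,0,0,0],[0,0,-0.9,0,0,0,0],[0,0,-0.6,0,0,0,0],[0,0,-0.3,0,0,0,0],[0,0,-0.1,0,0,0,0],[0,0,0,0,0,0,0]]' | grep -v rot
python3 c.py && python3 -m inch '[[0,0,-0.1,0,0,0,0],[0,0,-0.1,0,0,0,0],[0,0,0,0,0,0,0],[0,0,0,0,0,0,0],[0,0,0,0,0,0,0],[0,0,0,0,0,0,0],[0,0,0,0,0,0,0],[0,0,0,0,0,0,0]]' >/dev/null &&
python3 c.py && python3 -m inch '[[0,0,-0.1,0,0,0,0],[0,0,0,0,0,0,0],[0,0,0,0,0,0,0],[0,0,0,0,0,0,0],[0,0,0,0,0,0,0],[0,0,0,0,0,0,0],[0,0,0,0,0,0,0],[0,0,0,0,0,0,0]]' >/dev/null &&
python3 c.py && python3 -m inch '[[0,0,-0.1,0,0,0,0],[0,0,0,0,0,0,0],[0,0,0,0,0,0,0],[0,0,0,0,0,0,0],[0,0,0,0,0,0,0],[0,0,0,0,0,0,0],[0,0,0,0,0,0,0],[0,0,0,0,0,0,0]]' >/dev/null
python3 c.py
```

```text
time: 46.1
eef_pos: [0.5548, -0.0128, 0.1026]
ft_force: [0.9, -0.2, -4.0]
grip_width: 0.491
grip_force: 61.6
46.1 [ 0.5548 -0.0128  0.1026] [-0.     0.995 -0.097  0.   ] F [ 0.9 -0.2 -4. ] w 0.491 g 61.6
46.9 [ 0.5547 -0.0129  0.1005] [-0.     0.995 -0.097  0.   ] F [-0.3 -0.1 -3.8] w 0.496 g 61.6
47.7 [ 0.5552 -0.013   0.1005] [ 0.     0.995 -0.097  0.001] F [-1.4 -0.3  5.5] w 0.492 g 62.5
47.7 [ 0.5552 -0.013   0.1005] [ 0.     0.995 -0.097  0.001] F [-1.4 -0.3  5.5] w 0.492 g 62.5
```

```bash
python3 -m inch '[[0,0,0,0,0,0,1],[0,0,0,0,0,0,1],[0,0,0,0,0,0,1],[0,0,0,0,0,0,1],[0,0,1.5,0,0,0,1],[0,0,2,0,0,0,1],[0,0,2.5,0,0,0,1],[0,0,1.5,0,0,0,1]]' | grep pos
python3 -m inch '[[-0.3,1.5,0,0,0,0,1],[-0.6,2.8,0,0,0,0,1],[-0.6,2.8,0,0,0,0,1],[-0.6,2.8,0,0,0,0,1],[-0.6,2.8,0,0,0,0,1],[-0.6,2.8,0,0,0,0,1],[-0.6,2.8,0,0,0,0,1],[-0.6,2.8,0,0,0,0,1]]' |grep pos
python3 -m inch '[[-0.6,2.8,0,0,0,0,1],[-0.6,2.8,0,0,0,0,1],[-0.6,2.8,0,0,0,0,1],[-0.4,1.5,0,0,0,0,1],[0,0.7,0,0,0,0,1],[0,0,0,0,0,0,1],[0,0,0,0,0,0,1],[0,0,0,0,0,0,1]]'
```

```text
eef_pos: [0.5553, -0.0128, 0.1763]
eef_pos: [0.5086, 0.1996, 0.1737]
time: 50.1
eef_pos: [0.4878, 0.3032, 0.1744]
eef_rot: [0.0, 0.995, -0.098, -0.0]
ft_force: [0.3, -0.8, 0.1]
grip_width: 0.996
grip_force: 0.0
```

```bash
python3 -m inch '[[0,0.05,-1,0,0,0,1],[0,0,-1.5,0,0,0,1],[0,0,-1.5,0,0,0,1],[0,0,-1.5,0,0,0,1],[0,0,-1.2,0,0,0,1],[0,0,-0.8,0,0,0,1],[0,0,-0.4,0,0,0,1],[0,0,0,0,0,0,1]]' | grep pos
python3 -m inch '[[0,0,0,0,0,0,0],[0,0,0,0,0,0,0],[0,0,0,0,0,0,0],[0,0,0,0,0,0,0],[0,0,0,0,0,0,0],[0,0,0,0,0,0,0],[0,0,0,0,0,0,0],[0,0,0,0,0,0,0]]'
python3 -m inch '[[0,0,0.5,0,0,0,0],[0,0,1,0,0,0,0],[0,0,2,0,0,0,0],[0,0,2,0,0,0,0],[0,-1,0,0,0,0,0],[0.1,-2,0,0,0,0,0],[0.1,-2.6,0,0,0,0,0],[0.1,-2.6,0,0,0,0,0]]' | grep pos
python3 -m inch '[[0.1,-2.6,0,0,0,0,0],[0.1,-2.6,0,0,0,0,0],[0.2,-2.6,0,0,0,0,0],[0.2,-2.6,0,0,0,0,0],[0.2,-2.6,0,0,0,0,0],[0.1,-2.2,0,0,0,0,0],[0.1,-1.6,0,0,0,0,0],[0.1,-0.6,0,0,0,0,0]]' | grep pos
python3 -m inch '[[0,0,0,0,0,0,0],[0,0,0,0,0,0,0],[0,0,0,0,0,0,0],[0,0,0,0,0,0,0],[0,0,0,0,0,0,0],[0,0,0,0,0,0,0],[0,0,0,0,0,0,0],[0,0,0,0,0,0,0]]'
```

```text
eef_pos: [0.4876, 0.3044, 0.0951]
time: 51.7
eef_pos: [0.4879, 0.305, 0.0963]
eef_rot: [-0.0, 0.995, -0.097, 0.0]
ft_force: [-1.5, -0.6, 4.7]
grip_width: 0.34
grip_force: 59.2
eef_pos: [0.4892, 0.2199, 0.1489]
eef_pos: [0.4997, 0.0457, 0.1491]
time: 54.1
eef_pos: [0.5016, 0.0487, 0.1505]
eef_rot: [0.0, 0.995, -0.097, -0.0]
ft_force: [-0.8, -0.5, -6.5]
grip_width: 0.343
grip_force: 60.4
```

```bash
python3 -m inch '[[0.1,-0.1,-0.5,0,0,0,0],[0,0,-1.2,0,0,0,0],[0,0,-1.2,0,0,0,0],[0,0,-0.9,0,0,0,0],[0,0,-0.6,0,0,0,0],[0,0,-0.3,0,0,0,0],[0,0,-0.1,0,0,0,0],[0,0,0,0,0,0,0]]' >/dev/null
python3 c.py && python3 -m inch '[[0,0,-0.1,0,0,0,0],[0,0,-0.1,0,0,0,0],[0,0,0,0,0,0,0],[0,0,0,0,0,0,0],[0,0,0,0,0,0,0],[0,0,0,0,0,0,0],[0,0,0,0,0,0,0],[0,0,0,0,0,0,0]]' >/dev/null &&
python3 c.py && python3 -m inch '[[0,0,-0.1,0,0,0,0],[0,0,0,0,0,0,0],[0,0,0,0,0,0,0],[0,0,0,0,0,0,0],[0,0,0,0,0,0,0],[0,0,0,0,0,0,0],[0,0,0,0,0,0,0],[0,0,0,0,0,0,0]]' >/dev/null &&
python3 c.py && python3 -m inch '[[0,0,-0.1,0,0,0,0],[0,0,0,0,0,0,0],[0,0,0,0,0,0,0],[0,0,0,0,0,0,0],[0,0,0,0,0,0,0],[0,0,0,0,0,0,0],[0,0,0,0,0,0,0],[0,0,0,0,0,0,0]]' >/dev/null
python3 c.py
```

```text
54.9 [0.5028 0.0477 0.1026] [-0.     0.995 -0.097  0.   ] F [-0.4 -0.4 -6.2] w 0.34 g 60.4
55.7 [0.5026 0.0476 0.1005] [ 0.     0.995 -0.097 -0.   ] F [ 0.3  0.3 -5.9] w 0.342 g 60.4
56.5 [0.5032 0.0477 0.1004] [-0.     0.995 -0.097  0.001] F [-2.4 -1.1  6.5] w 0.344 g 61.6
56.5 [0.5032 0.0477 0.1004] [-0.     0.995 -0.097  0.001] F [-2.4 -1.1  6.5] w 0.344 g 61.6
```

```bash
python3 -m inch '[[0,0,0,0,0,0,1],[0,0,0,0,0,0,1],[0,0,0,0,0,0,1],[0,0,0,0,0,0,1],[0,0,1.5,0,0,0,1],[0,0,2,0,0,0,1],[0,0,2.5,0,0,0,1],[0,0,1.5,0,0,0,1]]' | grep pos
python3 -m inch '[[0.8,1.2,0,0,0,0,1],[1.6,2.6,0,0,0,0,1],[1.6,2.6,0,0,0,0,1],[1.6,2.6,0,0,0,0,1],[1.6,2.6,0,0,0,0,1],[1.6,2.6,0,0,0,0,1],[1.6,2.6,0,0,0,0,1],[1.6,2.6,0,0,0,0,1]]' |grep pos
python3 -m inch '[[1.5,2.4,0,0,0,0,1],[0.8,1.4,0,0,0,0,1],[0,0,0,0,0,0,1],[0,0,0,0,0,0,1],[0,0,0,0,0,0,1],[0,0,0,0,0,0,1],[0,0,0,0,0,0,1],[0,0,0,0,0,0,1]]'
```

```text
eef_pos: [0.5033, 0.0478, 0.1762]
eef_pos: [0.6231, 0.2433, 0.173]
time: 58.9
eef_pos: [0.6456, 0.2793, 0.1749]
eef_rot: [-0.0, 0.995, -0.097, 0.0]
ft_force: [-0.4, -0.0, 0.5]
grip_width: 1.001
grip_force: 0.0
```

```bash
python3 -m inch '[[0,0,-1,0,0,0,1],[0,0,-1.5,0,0,0,1],[0,0,-1.5,0,0,0,1],[0,0,-1.5,0,0,0,1],[0,0,-1.2,0,0,0,1],[0,0,-0.8,0,0,0,1],[0,0,-0.4,0,0,0,1],[0,0,0,0,0,0,1]]' | grep pos
python3 -m inch '[[0,0,0,0,0,0,0],[0,0,0,0,0,0,0],[0,0,0,0,0,0,0],[0,0,0,0,0,0,0],[0,0,0,0,0,0,0],[0,0,0,0,0,0,0],[0,0,0,0,0,0,0],[0,0,0,0,0,0,0]]'
python3 -m inch '[[0,0,0.5,0,0,0,0],[0,0,1,0,0,0,0],[0,0,2,0,0,0,0],[0,0,2,0,0,0,0],[-0.5,-1,0,0,0,0,0],[-1,-2.2,0,0,0,0,0],[-1,-2.2,0,0,0,0,0],[-1,-2.2,0,0,0,0,0]]' | grep pos
python3 -m inch '[[-1,-2.2,0,0,0,0,0],[-1,-2.2,0,0,0,0,0],[-1,-2.2,0,0,0,0,0],[-0.9,-2.2,0,0,0,0,0],[-0.6,-1.2,0,0,0,0,0],[-0.3,-0.6,0,0,0,0,0],[0,0,0,0,0,0,0],[0,0,0,0,0,0,0]]' 
python3 -m inch '[[0,0,0,0,0,0,0],[0,0,0,0,0,0,0],[0,0,0,0,0,0,0],[0,0,0,0,0,0,0],[0,0,0,0,0,0,0],[0,0,0,0,0,0,0],[0,0,0,0,0,0,0],[0,0,0,0,0,0,0]]'|grep pos
```

```text
eef_pos: [0.6455, 0.2795, 0.0949]
time: 60.5
eef_pos: [0.6464, 0.2802, 0.0966]
eef_rot: [-0.001, 0.995, -0.097, 0.001]
ft_force: [0.1, 2.9, 6.0]
grip_width: 0.495
grip_force: 63.5
eef_pos: [0.6086, 0.2017, 0.1489]
time: 62.1
eef_pos: [0.5631, 0.0981, 0.1506]
eef_rot: [-0.0, 0.995, -0.097, 0.0]
ft_force: [-1.0, 0.5, -6.5]
grip_width: 0.499
grip_force: 62.5
eef_pos: [0.5626, 0.0976, 0.1505]
```

```bash
python3 -m inch '[[0,0,-0.5,0,0,0,0],[0,0,-1.2,0,0,0,0],[0,0,-1.2,0,0,0,0],[0,0,-0.9,0,0,0,0],[0,0,-0.6,0,0,0,0],[0,0,-0.3,0,0,0,0],[0,0,-0.1,0,0,0,0],[0,0,0,0,0,0,0]]' >/dev/null
python3 c.py && python3 -m inch '[[0,0,-0.1,0,0,0,0],[0,0,-0.1,0,0,0,0],[0,0,0,0,0,0,0],[0,0,0,0,0,0,0],[0,0,0,0,0,0,0],[0,0,0,0,0,0,0],[0,0,0,0,0,0,0],[0,0,0,0,0,0,0]]' >/dev/null &&
python3 c.py && python3 -m inch '[[0,0,-0.1,0,0,0,0],[0,0,0,0,0,0,0],[0,0,0,0,0,0,0],[0,0,0,0,0,0,0],[0,0,0,0,0,0,0],[0,0,0,0,0,0,0],[0,0,0,0,0,0,0],[0,0,0,0,0,0,0]]' >/dev/null &&
python3 c.py && python3 -m inch '[[0,0,-0.1,0,0,0,0],[0,0,0,0,0,0,0],[0,0,0,0,0,0,0],[0,0,0,0,0,0,0],[0,0,0,0,0,0,0],[0,0,0,0,0,0,0],[0,0,0,0,0,0,0],[0,0,0,0,0,0,0]]' >/dev/null
python3 c.py
```

```text
63.7 [0.5628 0.0977 0.1026] [-0.     0.995 -0.097  0.   ] F [-0.2  0.3 -4.4] w 0.5 g 62.4
64.5 [0.5627 0.0977 0.1006] [-0.     0.995 -0.097  0.   ] F [-0.2  0.3 -3.4] w 0.495 g 62.6
65.3 [0.5631 0.0977 0.1005] [-0.     0.995 -0.097  0.001] F [-3.1  0.3  5.1] w 0.497 g 63.8
65.3 [0.5631 0.0977 0.1005] [-0.     0.995 -0.097  0.001] F [-3.1  0.3  5.1] w 0.497 g 63.8
```

Released next, then I move clear and look at the result.

```bash
python3 -m inch '[[0,0,0,0,0,0,1],[0,0,0,0,0,0,1],[0,0,0,0,0,0,1],[0,0,0,0,0,0,1],[0,0,1.5,0,0,0,1],[0,0,2.5,0,0,0,1],[0,0,3,0,0,0,1],[0,0,3,0,0,0,1]]' | grep pos
python3 -m inch '[[0,2,0,0,0,0,1],[0,3,0,0,0,0,1],[0,3,0,0,0,0,1],[0,3,0,0,0,0,1],[0,3,0,0,0,0,1],[-1,3,0,0,0,0,1],[-1,3,0,0,0,0,1],[-1,3,0,0,0,0,1]]' |grep pos
python3 -m inch '[[-2,3,0,0,0,0,1],[-2,3,0,0,0,0,1],[-2,3,0,0,0,0,1],[-2,3,0,0,0,0,1],[-2,2,0,0,0,0,1],[0,0,0,0,0,0,1],[0,0,0,0,0,0,1],[0,0,0,0,0,0,1]]' |grep pos
python3 - <<'E'
from h import *
st(); a=imaging.get_image("side"); t=imaging.get_image("top"); cv2.imwrite('pics/s6.png',a); cv2.imwrite('pics/t6.png',t)
b=np.vstack([cv2.resize(t[165:265,220:420],(600,300)),cv2.resize(a[150:300,190:490],(600,300))])
cv2.imwrite('pics/a6.png',cv2.convertScaleAbs(b,alpha=1.4))
cv2.imwrite('pics/a7.png',t)
E
```

```text
eef_pos: [0.5625, 0.0975, 0.2004]
eef_pos: [0.5322, 0.3288, 0.1993]
eef_pos: [0.433, 0.4672, 0.1994]
67.7 [0.433  0.4672 0.1994] [ 0.     0.995 -0.097  0.   ] F [ 0.  -0.4  0.1] w 1.0 g 0.0
```

View pics/a6.png

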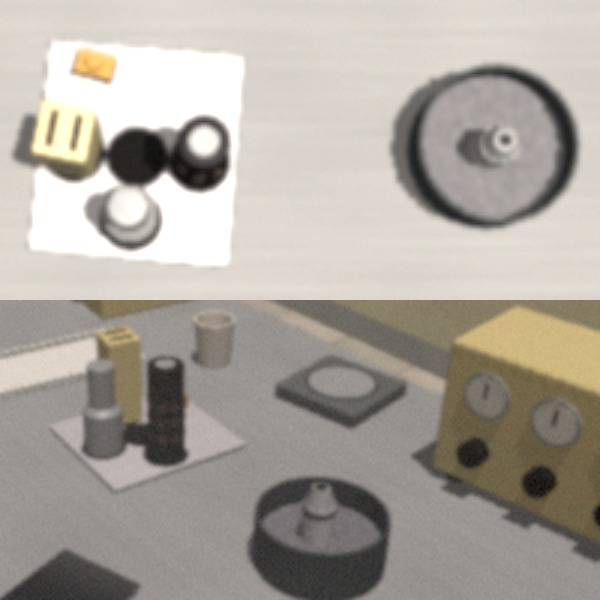

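View pics/a7.png

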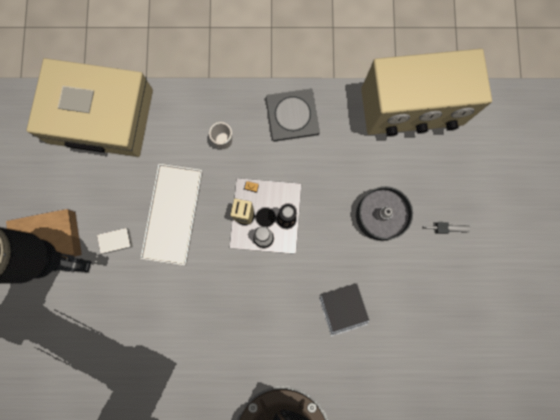

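All three tall things stand upright on their own pads (block 67,135; lamp 205,145; spindle 130,210 in the crop), with the middle pad empty. The objective is upright mid-canister (505,140), and the fitting, slide box and micrometer look where they were. The robot is clear, so I'm handing in.

```bash
python3 -c "
from plant import robot
print(robot.sign_off())"
```

```text
the job is handed in; nothing more can be done
None
```

The job is handed in at about 68 s: the objective stands upright mid-canister, lowered until felt on the padding; the lamp tube, power block and spindle are back upright on their own pads, and the final pictures show the three bystanders where they began.

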